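# Fit the tube block on the bench shaker and lock it

### The job

Fit the loose blue tube block on the bench shaker: tilt it, hook its thin tongue under the fixed lip at the back of the platform, and lower its front edge until it lies flat and fully home in the nest. Then flip the orange cam lever outward and all the way down, so that the sliding jaw locks over the block's front edge, and leave the block so. Do not disturb the bottles, the cup and the timer standing around.

Things in the scene. Friction and masses are not known exactly. Their poses are not given: they have to be found in the camera images.
- block_centre (a point): Loose tube block (0.35 to 0.7 kg), blue bank of wells on an aluminium plate, at first flat on the worktop. Point: its centre, 19 mm above its underside. x axis to its tongue end, y across, z up. Bank to grip across: x -42 to +36, y +-28 mm (56 mm wide), 8 to 38 mm above the underside, open holes in its top. Base plate 8 mm thick, 100 mm wide (y), x -62 to +38 mm.
- block_tongue (a point): Middle of the end face of the block's tongue: 62 mm from the block's centre along its x, 2.5 mm above its underside; same axes. The tongue continues the base plate's underside from x = +38 to +62 mm, but is only 5 mm thick and 80 mm wide.
- block_front (a point): Middle of the lower front edge of the block's base plate, x = -62 mm from its centre, at its underside; same axes. An orange stripe on the plate marks this end.
- nest (a point): Centre of the nest on the platform of the white shaker (240 x 160 mm, fixed), on its surface, 70 mm above the worktop. x to the shaker's back (lip), -x to its front (control panel, lever), y across, z up. Home: block centre at x = 0 +-2 mm, y = 0 +-2 mm, underside on the platform, x axes alike. Side guides 10 mm high at y = +-52 to 60 mm, |x| 28 to 56 mm.
- lip_edge (a point): Middle of the fixed lip's lower front edge: x = +51 mm, 16 mm above the platform (nest axes). Behind it the lip's underside falls at 35 degrees to 7 mm above the platform at the upright back stop, x = +64 mm. Lip and stop are 92 mm wide (y); the lip's top is 20 mm above the platform.
- bracket_face (a point): Top middle of the clamp bracket's upright back face: x = -64 mm, 44 mm above the platform (nest axes). The bracket is 46 mm wide (y) and reaches to x = -100 mm. So the block cannot slide in flat: its front edge must pass over the bracket, the block tilted 22 to 40 degrees with its tongue low, and then swing down about the tongue.
- cam_lever (a joint): Angle of the cam lever, rad: 0 = open, upright (leaning 0.14 rad to the shaker's front); 1.5 = locked, level, pointing out to the front (-x of the nest). Starts between 0 and 0.2. Pivot along the nest's y at x = -82 mm, y = 0, 31 mm above the platform. 70 mm long. Stiff: 2 to 3 N at its tip turn it; no spring, it stays where it is left.
- lever_grip (a point): Centre of the lever's orange paddle (24 mm wide, 9 mm thick, 30 mm long), 55 mm from the pivot; it moves with the lever on a circle about the pivot. Axes at lever angle 0 as the nest's.
- jaw (a joint): Travel of the steel jaw in the clamp bracket, m: 0 = 3 mm behind the bracket's back face, 0.010 = locked, 7 mm past it. 28 mm wide, underside 9 mm above the platform, so that it passes over the block's 8 mm thick front edge only when that is fully down. Moved by the cam lever alone.
- methanol: Bystander: brown bottle with a black cap, 53 mm across, 132 mm tall. Origin at the centre of its underside.
- stain_a: Bystander: dark purple bottle with a white cap, 41 mm across, 102 mm tall. Origin at the centre of its underside.
- timer: Bystander: flat white bench timer, 64 x 66 x 18 mm. Origin at the centre of its underside.
- specimen_cup: Bystander: white specimen cup with a yellow lid, 55 mm across, 59 mm tall. Origin at the centre of its underside.
- tube_block: The same tube block; origin at the centre of its underside, same axes.

How it is judged:
On the way, in this order (a step that is already met when the one before it is completed fails the run):
1. the tongue is under the lip while the front of the block is still raised (angle between block_centre's own z axis and vertical above 0.15 rad and x of block_tongue in the frame of nest between 0.0575 and 0.0675 m and y of block_tongue in the frame of nest between -0.008 and 0.008 m and z of block_tongue in the frame of nest below 0.0095 m), for 0.1 s.
2. the block lies flat and fully home in the nest, the lever still open (angle between block_centre's own z axis and vertical below 0.035 rad and x of block_tongue in the frame of nest between 0.0575 and 0.0675 m and y of block_tongue in the frame of nest between -0.006 and 0.006 m and z of block_tongue in the frame of nest below 0.0055 m and z of block_centre in the frame of nest between 0.016 and 0.0215 m and angle between the x axis of block_centre and the x axis of nest, either way round below 0.07 rad and value of joint cam_lever below 0.5 rad), for 0.2 s.
At the end, for the whole second after the job is handed in: The block lies still and flat (2 degrees) in the nest, underside within 3 mm of the platform, its tongue 6.5 mm or more under the lip, square within 4 degrees and 6 mm sideways; the cam lever is down (over 1.38 rad) and the jaw out over its front edge (over 8.5 mm) (angle between block_centre's own z axis and vertical below 0.035 rad and x of block_tongue in the frame of nest between 0.0575 and 0.0675 m and y of block_tongue in the frame of nest between -0.006 and 0.006 m and z of block_tongue in the frame of nest below 0.0055 m and z of block_centre in the frame of nest between 0.016 and 0.0215 m and angle between the x axis of block_centre and the x axis of nest, either way round below 0.07 rad and value of joint cam_lever above 1.38 rad and value of joint jaw above 0.0085 m and linear speed of tube_block below 0.01 m/s); the robot touches nothing.
It fails at once if the methanol is pushed more than 30 mm or tipped (distance of methanol from where it was at the start of the episode above 0.03 m or angle between methanol's own z axis and vertical above 0.35 rad).
It fails at once if the stain a is pushed more than 30 mm or tipped (distance of stain_a from where it was at the start of the episode above 0.03 m or angle between stain_a's own z axis and vertical above 0.35 rad).
It fails at once if the timer is pushed more than 30 mm or tipped (distance of timer from where it was at the start of the episode above 0.03 m or angle between timer's own z axis and vertical above 0.35 rad).
It fails at once if the specimen cup is pushed more than 30 mm or tipped (distance of specimen_cup from where it was at the start of the episode above 0.03 m or angle between specimen_cup's own z axis and vertical above 0.35 rad).
It also fails if it takes over 53 s, if anything falls off the work surface, if the arm or the gripper's body presses on something with over 40 N, if the wrist force passes 120 N, or if a joint passes its speed limit or range.

### The arm

A 6-joint arm with a two-finger parallel gripper is mounted at the origin on a cart in front of the work surface, level with it; the furniture and walls round the work are solid. World frame = base frame: x ahead of the robot, y to its left, z up, the work surface at z = 0. Lengths are in m, angles in rad, forces in N, time in s.
With the tool pointing down it reaches from about 0.325 to 1 m from the base axis. Payload 5.1 kg.
Tool frame: the origin (TCP) lies midway between the tips of the shut fingers; the grasp point (between the pads) lies 19 mm behind it (grasp_offset is the distance from the TCP to the grasp point, in m); z points along the fingers, y is the line along which they close (so a half turn about z gives the same grasp; the last joint's range is limited). The gripper opens to 85 mm and grips with 20 to 120 N. Pads are 22 mm wide; open, the fingers measure 114 mm over their backs; the gripper's body (76 mm by 85 mm) begins 54 mm behind the grasp point. The pads swing forward as they close: fully open they stand 13 mm farther back than shut.
Start: joints at [1.039, 0.124, 1.65, -0, 1.367, -0.083], TCP at [0.282, 0.586, 0.231] pointing down, gripper open.
Joint ranges: [-2.61, 2.61], [-1.02, 2.33], [0.03, 2.71], [-1.35, 4.49], [0.32, 2.68], [-2.91, 2.91]. Speed limits (rad/s): [2.57, 2.57, 3.14, 3.14, 3.14, 3.14].

### API

Orientations are given as a 3x3 rotation matrix whose columns are the frame's x, y, z axes.
In Python, from workcell import observe, get_image, calibration, close_job, boxes_of, silhouettes, grasp_offset gives the robot as it stands.
- The arm moves only by the tool apply_moves, never from a script. Its argument "motion" is a list of rows, each an object of numbers: "tx", "ty", "tz": the shift along the tool's x, y, z in cm; "rx", "ry", "rz": the turn, a rotation vector about the tool's x, y, z in degrees; "hand": the closure in counts, from 0 (fully open) to 255 (shut). In form: [{"tx": .., "ty": .., "tz": .., "rx": .., "ry": .., "rz": .., "hand": ..}, ...]. A call has 1 to 10 rows; each row shifts and turns the commanded pose from where the row before left it, along the tool's axes as they then stand; what a row does not reach is not made up. A row lasts 1/12 s, in which the tool goes at most 41.7 mm and 7.16 degrees, less where a joint would pass 70% of its speed; a pose out of reach is approached as far as the arm can. A call is refused whole if a number of a shift passes 4.17 or a number of a turn 7.16, either way. A call with a gripper value outside its range is refused whole. The fingers move at their own pace and stop on an object; the grip force is fixed at half the most. Time passes only in rows, so rows that do not move let the fingers close. It gives the time, the measured TCP pose, the force, the opening and the grip force at its end, in the units of the state.
- observe(): the state, without advancing time (a new reading comes with each control period).
- get_image(name): name is "scene" or "top"; returns the picture (480x640x3 uint8, blue, green, red); there is no depth.
- calibration(name): a dict with "fx", "fy", "cx", "cy" (pixels), "distortion" ([k1, k2, p1, p2, k3] as OpenCV has them; the pictures are not rectified), "R" (3x3) and "t" (3): a world point X has camera coordinates R X + t. Camera axes: x right, y down, z forward; pixel columns grow to the right and rows downward; lengths in m; the calibration is good to about 2 mm. A picture is of the moment at which its call begins. calibration takes no time and is no camera call.
- close_job(): hands the job in; it is judged then, once.
Trained networks look in the newest picture that a camera, given by its name, has taken for a name from the list of things; names that differ only in an ending like _2 or _b are one class to them, and where a whole thing is asked for, a point or a joint stands for the part that bears it (a point fixed in the world has none). Each returns a list of dicts, best first, with "confidence" (0 to 1); they miss things now and then, are a little off and sometimes report something else, mostly with a low value. They report only what shows in the picture. A call takes as long as a camera call.
- boxes_of(camera, query): "rect" ([centre column, centre row, width, height] in pixels, round what is visible of it).
- silhouettes(camera, query): "pixels" (480x640 bool, what is visible of it) and "rect" ([centre column, centre row, width, height] in pixels, round what is visible of it).
The state is a dict: "time": time; "joints": joint angles; "joint_velocities": joint speeds; "joint_efforts": joint torques, N m; "eef_pos": TCP position; "tcp_rot": TCP orientation; "force": force on the tool from outside, world axes, zero at the start; "ft_torque": the same for the moment, N m; "finger_gap": opening from 0.0 (shut) to 1.0 (fully open); "grip_force": force on a finger pad.
Only numpy, scipy, OpenCV 4.12 (cv2) and the standard library are available. Lean on these libraries where they do the work, as an engineer would, in place of code of your own. Each camera call takes 0.05 s, during which the arm holds its last target. There are 200 camera calls.

## Working session

There is one attempt and no reset: what is moved stays moved. The work goes in short steps, Python scripts to look and compute and a tool call to move; the robot and the scene stay as the last step left them, time stands still between calls to the robot, and variables do not carry over. Pictures are saved under pics/ and viewed, at most 10 in all, crops included, and the job is handed in when it is done.

Besides the shell and the picture viewer there is one more tool, called after "Emit:" as a command line: name --argument value ..., lists and objects as JSON in quotes. apply_moves: Moves the arm, as the interface text tells. Its arguments: {"type":"object","properties":{"motion":{"type":"array"}},"required":["motion"]}

```bash
ls; mkdir -p pics; python3 - <<'E'
from workcell import *
import cv2,numpy as np
for n in("scene","top"):
    cv2.imwrite(f"pics/{n}0.png",get_image(n)); c=calibration(n)
    print({k:np.round(v,4).tolist() for k,v in c.items()}, (-np.array(c["R"]).T@c["t"]).round(3))
print(observe(), grasp_offset)
E
```

```text
pics
{'fx': 624.2688, 'fy': 624.2688, 'cx': 320.2025, 'cy': 241.5971, 'distortion': [0.0719, 0.0, 0.0, 0.0, 0.0], 'R': [[-0.8174, 0.5756, 0.0226], [0.291, 0.4465, -0.8462], [-0.4971, -0.6851, -0.5324]], 't': [0.5006, -0.0411, 1.9119]} [1.372 1.04  0.972]
{'fx': 597.828, 'fy': 597.828, 'cx': 328.5592, 'cy': 237.208, 'distortion': [-0.1551, 0.0, 0.0, 0.0, 0.0], 'R': [[-0.0112, -0.9999, -0.0043], [-0.9844, 0.0118, -0.1758], [0.1759, 0.0023, -0.9844]], 't': [-0.0178, 0.6033, 1.509]} [ 0.328 -0.028  1.591]
{'time': 0.1, 'joints': array([ 1.03939869e+00,  1.24458576e-01,  1.65152278e+00, -1.68008015e-05,
        1.36748118e+00, -8.25869421e-02]), 'joint_velocities': array([-0.00049904, -0.00033451, -0.00244447, -0.00255212,  0.00064054,
        0.00045456]), 'joint_efforts': array([ 6.41931165e-04, -4.24930716e+01, -3.66654110e+01, -1.16549040e-04,
        3.95756011e-03,  1.24821582e-05]), 'eef_pos': array([0.28177944, 0.58514853, 0.2301725 ]), 'tcp_rot': array([[-9.00965185e-01,  4.33890383e-01, -9.33358745e-04],
       [ 4.33891365e-01,  9.00963738e-01, -1.62036756e-03],
       [ 1.37860482e-04, -1.86487106e-03, -9.99998252e-01]]), 'force': array([0.35070923, 0.26095241, 0.02349966]), 'ft_torque': array([-0.01689946,  0.00080642, -0.03308289]), 'grip_force': 0.0, 'finger_gap': 0.9990428352663251} 0.0187
```

View pics/scene0.png

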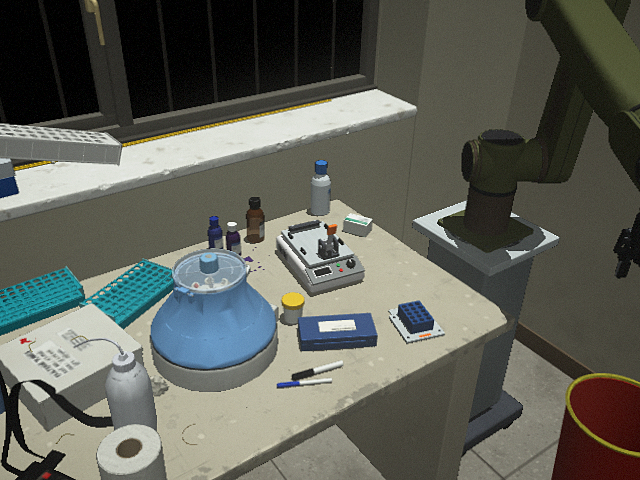

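View pics/top0.png

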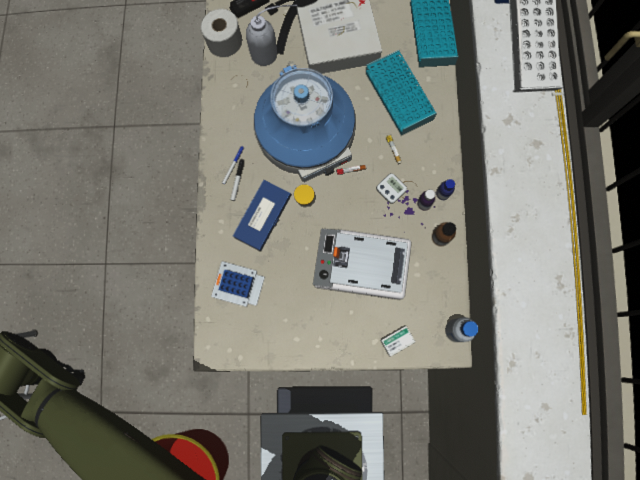

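The scene picture shows the shaker at about (320,255) and the block at (415,320). In the top picture the block is at (238,284) with its stripe to the left, and the shaker is at (362,263) with its lip to the right. I'll zoom in next.

```bash
python3 - <<'E'
import cv2,numpy as np
t=cv2.imread("pics/top0.png"); s=cv2.imread("pics/scene0.png")
def crop(im,x,y,w,h,k): return cv2.resize(im[y:y+h,x:x+w],None,fx=k,fy=k,interpolation=cv2.INTER_CUBIC)
cv2.imwrite("pics/c1.png",crop(t,308,222,110,82,7))
a=crop(t,205,255,65,55,6); b=crop(s,385,292,65,55,6)
cv2.imwrite("pics/c2.png",np.hstack([a,b]))
cv2.imwrite("pics/c3.png",crop(s,268,212,100,82,7))
E
```

```text
(no output)
```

View pics/c1.png

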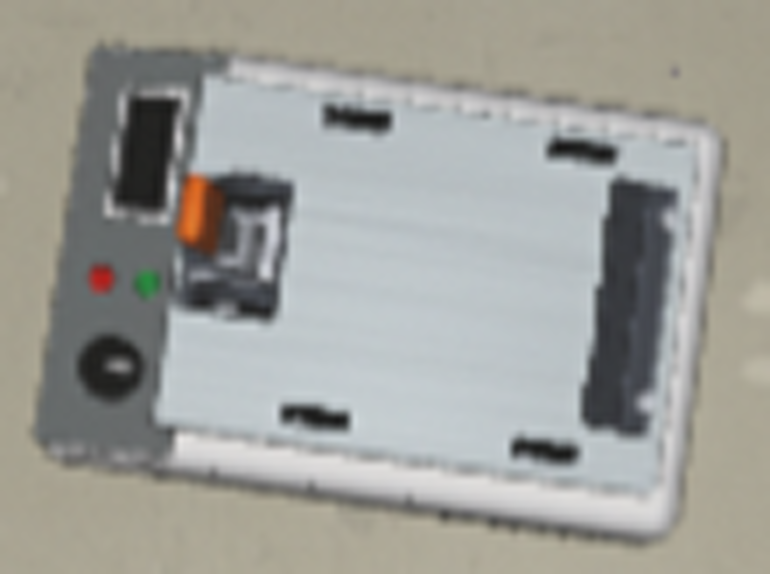

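View pics/c2.png

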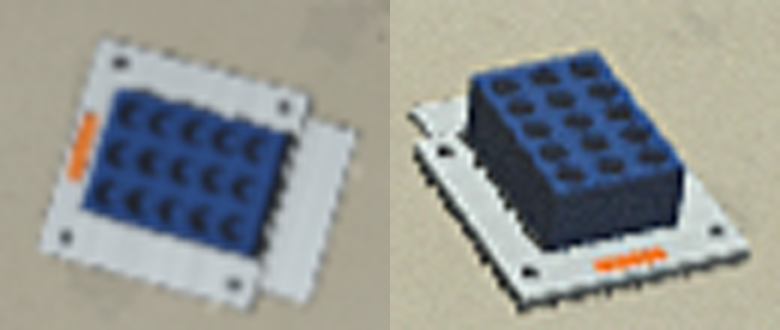

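View pics/c3.png

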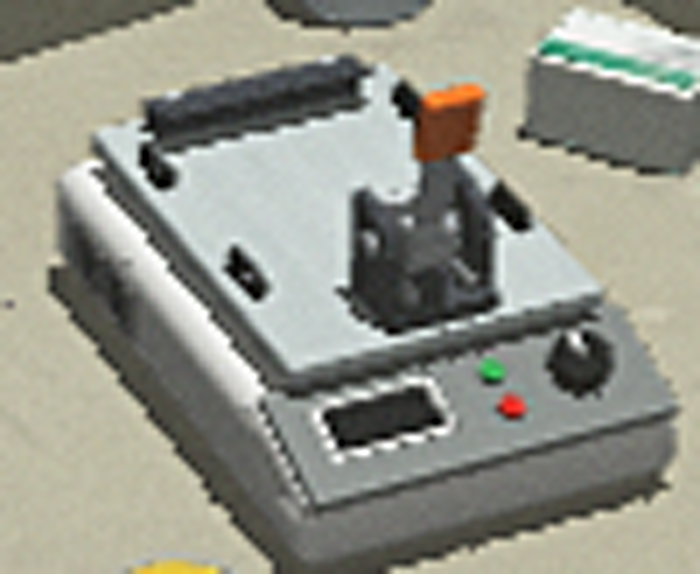

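Top crop: the guides centre at (357,119), (582,152), (315,417) and (545,451), with the lip on the right. Block crops: the plate, tongue and bank corners are clear, and the tongue faces the shaker-back direction. Next I fit the poses.

```bash
cat >h.py <<'E'
from workcell import *
import cv2,numpy as np
from scipy.optimize import least_squares
from scipy.spatial.transform import Rotation as Ro
def proj(n,P):
    c=calibration(n);K=np.array([[c["fx"],0,c["cx"]],[0,c["fy"],c["cy"]],[0,0,1.]])
    return cv2.projectPoints(np.array(P,float).reshape(-1,1,3),cv2.Rodrigues(np.array(c["R"]))[0],np.array(c["t"],float),K,np.array(c["distortion"]))[0][:,0]
def fit(obs,z0,g,cams=("top","scene")):
    def pts(p,M): 
        M=np.array(M,float)/1000; R=Ro.from_euler('z',p[2]).as_matrix(); return M@R.T+[p[0],p[1],z0]
    def f(p): return np.concatenate([(proj(n,pts(p,obs[n][1]))-obs[n][0]).ravel() for n in cams])
    r=least_squares(f,g,loss='soft_l1'); return r.x,f(r.x).reshape(-1,2)
def orig(uv,k,x0,y0): return (np.array(uv,float)+.5)/k-.5+[x0,y0]
E
python3 - <<'E'
from h import *
nest={"top":(orig([(357,119),(582,152),(315,417),(545,451),(612,180),(582,425)],7,308,222),[(-42,56,8),(42,56,8),(-42,-56,8),(42,-56,8),(51,46,20),(51,-46,20)]),
"scene":(orig([(157,165),(247,272),(512,206)],7,268,212),[(42,56,6),(-42,56,6),(-42,-56,6)])}
blk={"top":(orig([(105,38),(42,252),(310,92),(252,308),(355,130),(305,302)],6,205,255),[(-62,50,8),(-62,-50,8),(38,50,8),(38,-50,8),(62,40,5),(62,-40,5)]),
"scene":(orig([(130,303),(360,255),(85,75),(210,52),(292,168),(25,150)],6,385,292),[(-62,50,8),(-62,-50,8),(36,28,38),(36,-28,38),(-42,-28,38),(38,50,8)])}
for nm,o,z,g in(("nest",nest,.07,[.5,-.1,-1.7]),("blk",blk,0,[.45,.25,-1.8])):
    for c in(("top",),("scene",),("top","scene")):
        p,r=fit(o,z,g,c); print(nm,c,p.round(4),r.round(1).tolist())
E
```

```text
nest ('top',) [ 0.5324 -0.1354 -1.7279] [[0.3, -0.0], [0.5, -0.1], [0.2, 0.4], [0.1, 0.2], [-0.4, -0.5], [-0.7, 0.1]]
nest ('scene',) [ 0.5364 -0.1348 -1.726 ] [[0.0, -0.0], [0.1, -0.1], [-0.1, 0.1]]
nest ('top', 'scene') [ 0.5333 -0.1356 -1.7327] [[0.5, -0.5], [0.6, -0.4], [0.2, -0.1], [0.1, -0.1], [-0.2, -0.8], [-0.7, -0.2], [0.9, -0.6], [0.8, -0.6], [0.6, -0.3]]
blk ('top',) [ 0.4861  0.2184 -1.8392] [[-1.0, -0.3], [-0.9, -0.1], [0.4, 0.1], [-0.1, 0.3], [0.6, -0.2], [0.8, 0.1]]
blk ('scene',) [ 0.4898  0.2198 -1.8673] [[-0.2, -0.3], [0.3, -0.4], [-0.4, 0.6], [-0.3, 0.4], [0.7, 0.7], [-0.0, -1.1]]
blk ('top', 'scene') [ 0.4877  0.2185 -1.8571] [[-0.6, -1.2], [-1.2, -1.2], [0.6, -0.1], [-0.6, -0.1], [0.7, -0.3], [0.4, -0.2], [0.4, -0.9], [0.6, -1.2], [-0.2, 0.1], [-0.2, -0.2], [1.1, -0.0], [0.2, -1.5]]
```

```bash
cat >>h.py <<'E'
import json
NEST=np.array([.5342,-.1352,.07]); NYAW=-1.728
def Rz(a): return Ro.from_euler('z',a).as_matrix()
def tool_from_block(O,yaw,tilt,g):   # O underside centre, tilt: tongue low; g=(x,y,z) of TCP in block
    Rb=Rz(yaw)@Ro.from_euler('y',tilt).as_matrix()
    return np.array(O)+Rb@np.array(g), Rb@np.diag([-1,1,-1.])
def rows(p0,R0,p1,R1,n,hand):
    rv=Ro.from_matrix(R0.T@R1).as_rotvec(); p,R=p0,R0; out=[]
    for k in range(1,n+1):
        pt=p0+(p1-p0)*k/n; Rt=R0@Ro.from_rotvec(rv*k/n).as_matrix()
        d=np.round(R.T@(pt-p)*100,2); w=np.round(np.degrees(Ro.from_matrix(R.T@Rt).as_rotvec()),2)
        out.append(dict(zip(("tx","ty","tz","rx","ry","rz"),map(float,[*d,*w])),hand=hand))
        p=p+R@d/100; R=R@Ro.from_rotvec(np.radians(w)).as_matrix()
    print(json.dumps(out)); return p,R
def cur(): o=observe(); return np.array(o["eef_pos"]),np.array(o["tcp_rot"])
E
python3 - <<'E'
from h import *
p,R=cur(); O=[.488,.219,0]
p1,R1=tool_from_block([.488,.219,.11],-1.857,0,(0,0,.007))
p,R=rows(p,R,p1,R1,18,0)
p1,R1=tool_from_block(O,-1.857,0,(0,0,.007)); rows(p,R,p1,R1,6,0)
E
```

```text
[{"tx": -1.91, "ty": -1.33, "tz": 0.63, "rx": -0.01, "ry": 0.0, "rz": 4.48, "hand": 0}, {"tx": -2.02, "ty": -1.18, "tz": 0.63, "rx": -0.0, "ry": 0.01, "rz": 4.48, "hand": 0}, {"tx": -2.1, "ty": -1.03, "tz": 0.63, "rx": -0.01, "ry": 0.0, "rz": 4.49, "hand": 0}, {"tx": -2.17, "ty": -0.85, "tz": 0.63, "rx": -0.0, "ry": 0.0, "rz": 4.48, "hand": 0}, {"tx": -2.23, "ty": -0.68, "tz": 0.63, "rx": -0.01, "ry": 0.01, "rz": 4.48, "hand": 0}, {"tx": -2.28, "ty": -0.5, "tz": 0.63, "rx": -0.0, "ry": 0.0, "rz": 4.48, "hand": 0}, {"tx": -2.31, "ty": -0.33, "tz": 0.63, "rx": -0.01, "ry": 0.01, "rz": 4.49, "hand": 0}, {"tx": -2.33, "ty": -0.14, "tz": 0.63, "rx": -0.0, "ry": -0.0, "rz": 4.48, "hand": 0}, {"tx": -2.34, "ty": 0.04, "tz": 0.63, "rx": -0.01, "ry": 0.0, "rz": 4.48, "hand": 0}, {"tx": -2.32, "ty": 0.22, "tz": 0.63, "rx": -0.0, "ry": 0.01, "rz": 4.48, "hand": 0}, {"tx": -2.3, "ty": 0.41, "tz": 0.63, "rx": -0.01, "ry": 0.0, "rz": 4.49, "hand": 0}, {"tx": -2.26, "ty": 0.58, "tz": 0.63, "rx": -0.0, "ry": 0.0, "rz": 4.48, "hand": 0}, {"tx": -2.21, "ty": 0.76, "tz": 0.63, "rx": -0.01, "ry": 0.01, 
[... 251 characters left out ...]
 -0.0, "rz": 4.48, "hand": 0}, {"tx": -1.87, "ty": 1.4, "tz": 0.63, "rx": -0.01, "ry": 0.0, "rz": 4.48, "hand": 0}, {"tx": -1.75, "ty": 1.54, "tz": 0.63, "rx": -0.0, "ry": 0.01, "rz": 4.48, "hand": 0}]
[{"tx": -0.0, "ty": 0.0, "tz": 1.83, "rx": -0.0, "ry": -0.0, "rz": 0.0, "hand": 0}, {"tx": -0.0, "ty": 0.0, "tz": 1.84, "rx": -0.0, "ry": -0.0, "rz": 0.0, "hand": 0}, {"tx": -0.0, "ty": 0.0, "tz": 1.83, "rx": -0.0, "ry": -0.0, "rz": 0.0, "hand": 0}, {"tx": -0.0, "ty": 0.0, "tz": 1.83, "rx": -0.0, "ry": -0.0, "rz": 0.0, "hand": 0}, {"tx": -0.0, "ty": 0.0, "tz": 1.84, "rx": -0.0, "ry": -0.0, "rz": 0.0, "hand": 0}, {"tx": -0.0, "ty": 0.0, "tz": 1.83, "rx": -0.0, "ry": -0.0, "rz": 0.0, "hand": 0}]
```

Emit:
apply_moves --motion '[{"tx": -1.9,"ty": -1.3,"tz": 0.63,"rz": 4.5,"hand": 0},{"tx": -2.0,"ty": -1.2,"tz": 0.63,"rz": 4.5,"hand": 0},{"tx": -2.1,"ty": -1.0,"tz": 0.63,"rz": 4.5,"hand": 0},{"tx": -2.2,"ty": -0.9,"tz": 0.63,"rz": 4.5,"hand": 0},{"tx": -2.2,"ty": -0.7,"tz": 0.63,"rz": 4.5,"hand": 0},{"tx": -2.3,"ty": -0.5,"tz": 0.63,"rz": 4.5,"hand": 0},{"tx": -2.3,"ty": -0.3,"tz": 0.63,"rz": 4.5,"hand": 0},{"tx": -2.3,"ty": -0.1,"tz": 0.63,"rz": 4.5,"hand": 0},{"tx": -2.3,"ty": 0,"tz": 0.63,"rz": 4.5,"hand": 0},{"tx": -2.3,"ty": 0.2,"tz": 0.63,"rz": 4.5,"hand": 0}]'

```text
invalid input
```

Emit:
apply_moves --motion '[{"tx": -2.3,"ty": 0.4,"tz": 0.63,"rz": 4.5,"hand": 0},{"tx": -2.3,"ty": 0.6,"tz": 0.63,"rz": 4.5,"hand": 0},{"tx": -2.2,"ty": 0.8,"tz": 0.63,"rz": 4.5,"hand": 0},{"tx": -2.1,"ty": 0.9,"tz": 0.63,"rz": 4.5,"hand": 0},{"tx": -2.1,"ty": 1.1,"tz": 0.63,"rz": 4.5,"hand": 0},{"tx": -2.0,"ty": 1.2,"tz": 0.63,"rz": 4.5,"hand": 0},{"tx": -1.9,"ty": 1.4,"tz": 0.63,"rz": 4.4,"hand": 0},{"tx": -1.7,"ty": 1.5,"tz": 0.63,"rz": 4.4,"hand": 0},{"hand": 0},{"hand": 0}]'

```text
invalid input
```

```bash
python3 - <<'E'
from h import *
p,R=cur(); print(p,observe()["time"],observe()["force"])
p1,R1=tool_from_block([.488,.219,0],-1.857,0,(0,0,.007)); rows(p,R,p1,R1,1,0)
E
```

```text
[0.28177944 0.58514853 0.2301725 ] 0.1 [0.35070923 0.26095241 0.02349966]
[{"tx": -34.47, "ty": -24.0, "tz": 22.36, "rx": -0.09, "ry": 0.07, "rz": 80.68, "hand": 0}]
```

Refused without moving, so perhaps every key is required. I'll try with full rows.

Emit:
apply_moves --motion '[{"tx": -1.9,"ty": -1.3,"tz": 0.63,"rx": 0,"ry": 0,"rz": 4.5,"hand": 0},{"tx": -2.0,"ty": -1.2,"tz": 0.63,"rx": 0,"ry": 0,"rz": 4.5,"hand": 0},{"tx": -2.1,"ty": -1.0,"tz": 0.63,"rx": 0,"ry": 0,"rz": 4.5,"hand": 0},{"tx": -2.2,"ty": -0.9,"tz": 0.63,"rx": 0,"ry": 0,"rz": 4.5,"hand": 0},{"tx": -2.2,"ty": -0.7,"tz": 0.63,"rx": 0,"ry": 0,"rz": 4.5,"hand": 0},{"tx": -2.3,"ty": -0.5,"tz": 0.63,"rx": 0,"ry": 0,"rz": 4.5,"hand": 0},{"tx": -2.3,"ty": -0.3,"tz": 0.63,"rx": 0,"ry": 0,"rz": 4.5,"hand": 0},{"tx": -2.3,"ty": -0.1,"tz": 0.63,"rx": 0,"ry": 0,"rz": 4.5,"hand": 0},{"tx": -2.3,"ty": 0,"tz": 0.63,"rx": 0,"ry": 0,"rz": 4.5,"hand": 0},{"tx": -2.3,"ty": 0.2,"tz": 0.63,"rx": 0,"ry": 0,"rz": 4.5,"hand": 0}]'

```text
time: 0.93
eef_pos: [0.3956, 0.3817, 0.1675]
tcp_rot: [[-0.327, 0.945, -0.001], [0.945, 0.327, -0.001], [-0.0, -0.001, -1.0]]
force: [0.1, -0.4, -0.3]
finger_gap: 0.996
grip_force: 0.0
```

Emit:
apply_moves --motion '[{"tx": -2.3,"ty": 0.4,"tz": 0.63,"rx": 0,"ry": 0,"rz": 4.5,"hand": 0},{"tx": -2.3,"ty": 0.6,"tz": 0.63,"rx": 0,"ry": 0,"rz": 4.5,"hand": 0},{"tx": -2.2,"ty": 0.8,"tz": 0.63,"rx": 0,"ry": 0,"rz": 4.5,"hand": 0},{"tx": -2.1,"ty": 0.9,"tz": 0.63,"rx": 0,"ry": 0,"rz": 4.5,"hand": 0},{"tx": -2.1,"ty": 1.1,"tz": 0.63,"rx": 0,"ry": 0,"rz": 4.5,"hand": 0},{"tx": -2.0,"ty": 1.2,"tz": 0.63,"rx": 0,"ry": 0,"rz": 4.5,"hand": 0},{"tx": -1.9,"ty": 1.4,"tz": 0.63,"rx": 0,"ry": 0,"rz": 4.4,"hand": 0},{"tx": -1.7,"ty": 1.5,"tz": 0.63,"rx": 0,"ry": 0,"rz": 4.4,"hand": 0},{"tx": 0,"ty": 0,"tz": 0,"rx": 0,"ry": 0,"rz": 0,"hand": 0},{"tx": 0,"ty": 0,"tz": 0,"rx": 0,"ry": 0,"rz": 0,"hand": 0}]'

```text
time: 1.77
eef_pos: [0.4859, 0.2189, 0.1171]
tcp_rot: [[0.286, 0.958, -0.002], [0.958, -0.286, -0.0], [-0.001, -0.002, -1.0]]
force: [-0.2, 0.5, 0.1]
finger_gap: 0.999
grip_force: 0.0
```

```bash
python3 - <<'E'
from h import *
p,R=cur(); print(p,observe()["time"],observe()["force"])
p1,R1=tool_from_block([.488,.219,0],-1.857,0,(0,0,.007)); rows(p,R,p1,R1,1,0)
E
```

```text
[0.48590925 0.21885743 0.11708039] 1.7667 [-0.21937261  0.5287034   0.06830776]
[{"tx": 0.08, "ty": 0.21, "tz": 11.01, "rx": -0.09, "ry": 0.04, "rz": -0.19, "hand": 0}]
```

Emit:
apply_moves --motion '[{"tx": 0.08,"ty": 0.2,"tz": 3,"rx": 0,"ry": 0,"rz": 0,"hand": 0},{"tx": 0,"ty": 0,"tz": 3,"rx": 0,"ry": 0,"rz": 0,"hand": 0},{"tx": 0,"ty": 0,"tz": 3,"rx": 0,"ry": 0,"rz": 0,"hand": 0},{"tx": 0,"ty": 0,"tz": 2,"rx": 0,"ry": 0,"rz": 0,"hand": 0},{"tx": 0,"ty": 0,"tz": 0,"rx": 0,"ry": 0,"rz": 0,"hand": 0},{"tx": 0,"ty": 0,"tz": 0,"rx": 0,"ry": 0,"rz": 0,"hand": 255},{"tx": 0,"ty": 0,"tz": 0,"rx": 0,"ry": 0,"rz": 0,"hand": 255},{"tx": 0,"ty": 0,"tz": 0,"rx": 0,"ry": 0,"rz": 0,"hand": 255},{"tx": 0,"ty": 0,"tz": 0,"rx": 0,"ry": 0,"rz": 0,"hand": 255},{"tx": 0,"ty": 0,"tz": 0,"rx": 0,"ry": 0,"rz": 0,"hand": 255}]'

```text
time: 2.6
eef_pos: [0.4901, 0.2209, 0.0104]
tcp_rot: [[0.284, 0.959, 0.004], [0.959, -0.284, 0.002], [0.003, 0.003, -1.0]]
force: [-1.5, 1.5, 5.9]
finger_gap: 0.64
grip_force: 67.3
```

Emit:
apply_moves --motion '[{"tx": 0,"ty": 0,"tz": 0,"rx": 0,"ry": 0,"rz": 0,"hand": 255},{"tx": 0,"ty": 0,"tz": 0,"rx": 0,"ry": 0,"rz": 0,"hand": 255}]'

```text
time: 2.77
eef_pos: [0.4901, 0.2209, 0.0105]
tcp_rot: [[0.284, 0.959, 0.004], [0.959, -0.284, 0.002], [0.003, 0.003, -1.0]]
force: [-1.3, 1.0, 6.7]
finger_gap: 0.645
grip_force: 67.4
```

Emit:
apply_moves --motion '[{"tx": 0,"ty": 0,"tz": -1.5,"rx": 0,"ry": 0,"rz": 0,"hand": 255},{"tx": 0,"ty": 0,"tz": -2.5,"rx": 0,"ry": 0,"rz": 0,"hand": 255},{"tx": 0,"ty": 0,"tz": -3,"rx": 0,"ry": 0,"rz": 0,"hand": 255},{"tx": 0,"ty": 0,"tz": -3,"rx": 0,"ry": 0,"rz": 0,"hand": 255},{"tx": 0,"ty": 0,"tz": -3,"rx": 0,"ry": 0,"rz": 0,"hand": 255},{"tx": 0,"ty": 0,"tz": -3,"rx": 0,"ry": 0,"rz": 0,"hand": 255},{"tx": 0,"ty": 0,"tz": -3,"rx": 0,"ry": 0,"rz": 0,"hand": 255},{"tx": 0,"ty": 0,"tz": -3,"rx": 0,"ry": 0,"rz": 0,"hand": 255},{"tx": 0,"ty": 0,"tz": -1,"rx": 0,"ry": 5,"rz": 0,"hand": 255},{"tx": 0,"ty": 0,"tz": 0,"rx": 0,"ry": 5,"rz": 0,"hand": 255}]'

```text
time: 3.6
eef_pos: [0.4903, 0.2214, 0.2431]
tcp_rot: [[0.276, 0.959, 0.058], [0.944, -0.282, 0.172], [0.181, 0.007, -0.983]]
force: [-0.2, 0.1, -3.5]
finger_gap: 0.641
grip_force: 66.1
```

Emit:
apply_moves --motion '[{"tx": 0,"ty": 0,"tz": 0,"rx": 0,"ry": 5,"rz": 0,"hand": 255},{"tx": 0,"ty": 0,"tz": 0,"rx": 0,"ry": 5,"rz": 0,"hand": 255},{"tx": 0,"ty": 0,"tz": 0,"rx": 0,"ry": 5,"rz": 0,"hand": 255},{"tx": 0,"ty": 0,"tz": 0,"rx": 0,"ry": 4,"rz": 0,"hand": 255},{"tx": 0,"ty": 0,"tz": 0,"rx": 0,"ry": 0,"rz": 0,"hand": 255},{"tx": 0,"ty": 0,"tz": 0,"rx": 0,"ry": 0,"rz": 0,"hand": 255}]'

```text
time: 4.1
eef_pos: [0.4876, 0.2189, 0.2367]
tcp_rot: [[0.251, 0.958, 0.136], [0.839, -0.286, 0.463], [0.482, -0.002, -0.876]]
force: [-1.1, 0.6, -3.4]
finger_gap: 0.644
grip_force: 66.2
```

```bash
cat >>h.py <<'E'
G=np.array([-.0024,0,.0105])
def tip_target(tx,ty,tz,tilt,g=None,dyaw=0):  # nest coords of the tongue's bottom end edge -> TCP pose
    g=G if g is None else np.array(g)
    Rn=Rz(NYAW); Rb=Rn@Rz(dyaw)@Ro.from_euler('y',tilt).as_matrix()
    return NEST+Rn@np.array([tx,ty,tz])+Rb@(g-np.array([.062,0,0])), Rb@np.diag([-1,1,-1.])
def tip_now(g=None):
    g=G if g is None else np.array(g)
    p,R=cur(); Rb=R@np.diag([-1,1,-1.]); t=p+Rb@(np.array([.062,0,0])-g); Rr=Rz(NYAW).T@Rb
    return (Rz(NYAW).T@(t-NEST)).round(4), np.degrees(Ro.from_matrix(Rr).as_euler('ZYX')).round(2)
E
python3 - <<'E'
from h import *
print(tip_now())
p,R=cur(); a=np.radians(29)
p1,R1=tip_target(.040,0,.150,a); p,R=rows(p,R,p1,R1,14,255)
p1,R1=tip_target(.040,0,.04,a); rows(p,R,p1,R1,4,255)
E
```

```text
(array([-0.2916, -0.1084,  0.1264]), array([-7.64, 28.83, -0.1 ]))
[{"tx": -1.89, "ty": 1.03, "tz": -1.23, "rx": 0.26, "ry": 0.01, "rz": -0.48, "hand": 255}, {"tx": -1.89, "ty": 1.01, "tz": -1.24, "rx": 0.25, "ry": 0.01, "rz": -0.48, "hand": 255}, {"tx": -1.91, "ty": 0.99, "tz": -1.25, "rx": 0.26, "ry": 0.01, "rz": -0.47, "hand": 255}, {"tx": -1.91, "ty": 0.97, "tz": -1.25, "rx": 0.26, "ry": 0.02, "rz": -0.48, "hand": 255}, {"tx": -1.92, "ty": 0.94, "tz": -1.25, "rx": 0.25, "ry": 0.01, "rz": -0.48, "hand": 255}, {"tx": -1.93, "ty": 0.92, "tz": -1.26, "rx": 0.26, "ry": 0.01, "rz": -0.48, "hand": 255}, {"tx": -1.93, "ty": 0.91, "tz": -1.26, "rx": 0.25, "ry": 0.01, "rz": -0.47, "hand": 255}, {"tx": -1.95, "ty": 0.88, "tz": -1.27, "rx": 0.26, "ry": 0.01, "rz": -0.48, "hand": 255}, {"tx": -1.95, "ty": 0.85, "tz": -1.27, "rx": 0.26, "ry": 0.01, "rz": -0.48, "hand": 255}, {"tx": -1.95, "ty": 0.84, "tz": -1.28, "rx": 0.25, "ry": 0.02, "rz": -0.48, "hand": 255}, {"tx": -1.96, "ty": 0.81, "tz": -1.28, "rx": 0.26, "ry": 0.01, "rz": -0.47, "hand": 255}, {"tx": -1.97, "ty": 0.8, "tz": -1.28, "rx": 0.26, "ry": 0.01, "rz": -0.48, "hand": 255}, {"tx": -1.98, "ty": 0.77, "tz": -1.29, "rx": 0.25, "ry": 0.01, "rz": -0.48, "hand": 255}, {"tx": -1.98, "ty": 0.74, "tz": -1.29, "rx": 0.26, "ry": 0.01, "rz": -0.48, "hand": 255}]
[{"tx": -1.33, "ty": 0.0, "tz": 2.41, "rx": -0.0, "ry": 0.0, "rz": 0.0, "hand": 255}, {"tx": -1.34, "ty": 0.0, "tz": 2.4, "rx": -0.0, "ry": 0.0, "rz": 0.0, "hand": 255}, {"tx": -1.33, "ty": 0.0, "tz": 2.41, "rx": -0.0, "ry": 0.0, "rz": 0.0, "hand": 255}, {"tx": -1.33, "ty": 0.0, "tz": 2.4, "rx": -0.0, "ry": 0.0, "rz": 0.0, "hand": 255}]
```

Emit:
apply_moves --motion '[{"tx": -1.89,"ty": 1.03,"tz": -1.24,"rx": 0.26,"ry": 0,"rz": -0.48,"hand": 255},{"tx": -1.89,"ty": 1.01,"tz": -1.24,"rx": 0.26,"ry": 0,"rz": -0.48,"hand": 255},{"tx": -1.9,"ty": 0.99,"tz": -1.25,"rx": 0.26,"ry": 0,"rz": -0.48,"hand": 255},{"tx": -1.91,"ty": 0.97,"tz": -1.25,"rx": 0.26,"ry": 0.02,"rz": -0.48,"hand": 255},{"tx": -1.92,"ty": 0.95,"tz": -1.25,"rx": 0.26,"ry": 0,"rz": -0.48,"hand": 255},{"tx": -1.93,"ty": 0.92,"tz": -1.26,"rx": 0.26,"ry": 0,"rz": -0.48,"hand": 255},{"tx": -1.93,"ty": 0.9,"tz": -1.26,"rx": 0.26,"ry": 0,"rz": -0.48,"hand": 255},{"tx": -1.95,"ty": 0.88,"tz": -1.27,"rx": 0.26,"ry": 0,"rz": -0.48,"hand": 255},{"tx": -1.95,"ty": 0.85,"tz": -1.27,"rx": 0.26,"ry": 0,"rz": -0.48,"hand": 255},{"tx": -1.95,"ty": 0.84,"tz": -1.28,"rx": 0.26,"ry": 0.02,"rz": -0.48,"hand": 255}]'

```text
time: 4.93
eef_pos: [0.5238, -0.026, 0.2551]
tcp_rot: [[0.166, 0.982, 0.093], [0.86, -0.19, 0.474], [0.483, 0.001, -0.876]]
force: [0.8, 0.2, -3.4]
finger_gap: 0.645
grip_force: 66.1
```

Emit:
apply_moves --motion '[{"tx": -1.96,"ty": 0.81,"tz": -1.28,"rx": 0.26,"ry": 0,"rz": -0.48,"hand": 255},{"tx": -1.97,"ty": 0.8,"tz": -1.28,"rx": 0.26,"ry": 0,"rz": -0.48,"hand": 255},{"tx": -1.98,"ty": 0.77,"tz": -1.29,"rx": 0.26,"ry": 0,"rz": -0.48,"hand": 255},{"tx": -1.98,"ty": 0.74,"tz": -1.29,"rx": 0.26,"ry": 0,"rz": -0.48,"hand": 255},{"tx": -1.33,"ty": 0,"tz": 2.4,"rx": 0,"ry": 0,"rz": 0,"hand": 255},{"tx": -1.33,"ty": 0,"tz": 2.4,"rx": 0,"ry": 0,"rz": 0,"hand": 255},{"tx": -1.33,"ty": 0,"tz": 2.4,"rx": 0,"ry": 0,"rz": 0,"hand": 255},{"tx": -1.33,"ty": 0,"tz": 2.4,"rx": 0,"ry": 0,"rz": 0,"hand": 255},{"tx": 0,"ty": 0,"tz": 0,"rx": 0,"ry": 0,"rz": 0,"hand": 255},{"tx": 0,"ty": 0,"tz": 0,"rx": 0,"ry": 0,"rz": 0,"hand": 255}]'

```text
time: 5.77
eef_pos: [0.5371, -0.122, 0.1504]
tcp_rot: [[0.135, 0.988, 0.072], [0.864, -0.153, 0.48], [0.486, -0.003, -0.874]]
force: [1.0, -0.2, -2.4]
finger_gap: 0.645
grip_force: 66.1
```

```bash
python3 - <<'E'
from h import *
print(tip_now(),observe()["time"])
t=get_image("top"); s=get_image("scene"); cv2.imwrite("pics/t1.png",t); cv2.imwrite("pics/s1.png",s)
def crop(im,x,y,w,h,k): return cv2.resize(im[y:y+h,x:x+w],None,fx=k,fy=k,interpolation=cv2.INTER_CUBIC)
cv2.imwrite("pics/c4.png",np.vstack([crop(s,268,190,130,100,6),]))
cv2.imwrite("pics/c5.png",crop(t,308,222,110,82,7))
E
```

```text
(array([0.0377, 0.0008, 0.0399]), array([ 0.12, 29.07, -0.17])) 5.7667
```

View pics/c4.png

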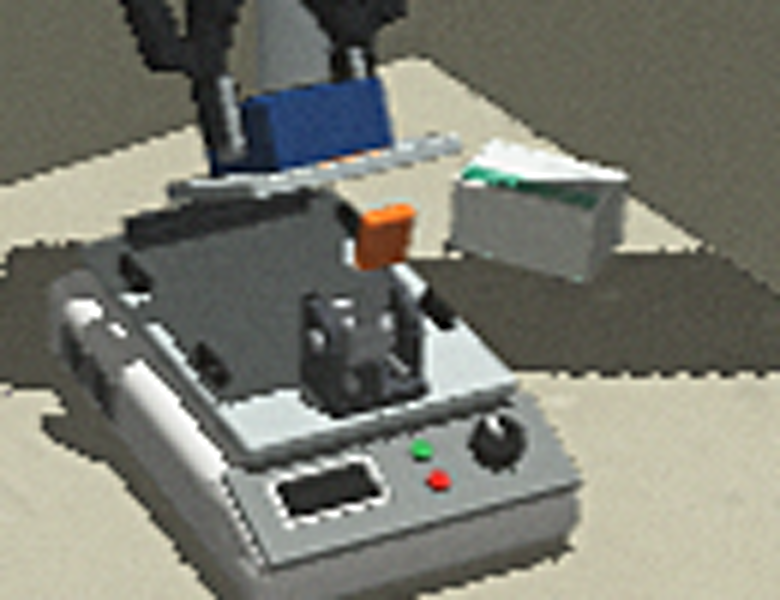

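View pics/c5.png

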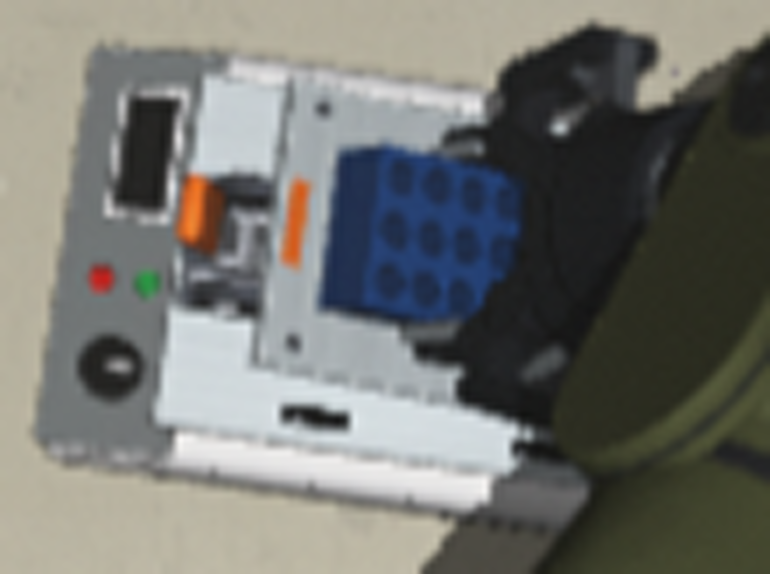

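Scene crop: the block is held tilted over the nest, with front plate corners at (172,192) and (458,142), and the lever is upright and clear. Top crop: front plate corners at (292,70) and (256,362), bank front corners at (380,148) and (362,315). Next I fit the block pose in the hand.

```bash
python3 - <<'E'
from h import *
p,R=cur(); Rb=R@np.diag([-1,1,-1.])
T=(orig([(292,70),(256,362),(380,148),(362,315),(343,152),(322,303)],7,308,222),[(-62,50,8),(-62,-50,8),(-42,28,38),(-42,-28,38),(-42,28,8),(-42,-28,8)])
S=(orig([(172,192),(460,142),(270,172),(390,150),(384,80)],6,268,190),[(-62,50,4),(-62,-50,4),(-42,28,8),(-42,-28,8),(-42,-28,38)])
sh={"top":[-.0018,-.0002,0],"scene":[.0022,.0004,0]}
def f(q,cams=("top","scene")):
    out=[]
    for n,(u,M) in (("top",T),("scene",S)):
        if n not in cams: continue
        Rq=Rb@Ro.from_euler('zy',[q[4],q[3]]).as_matrix()
        X=p+np.array(sh[n])+(np.array(M)/1000-np.array([q[0],q[1],q[2]]))@Rq.T
        out.append((proj(n,X)-u).ravel())
    return np.concatenate(out)
def reg(q,c): return np.concatenate([f(q,c),(q-np.r_[G,0,0])/[.01,.01,.003,.06,.06]])
for c in(("top",),("scene",),("top","scene")):
    r=least_squares(reg,np.r_[G,0,0],args=(c,)); print(c,(r.x[:3]*1000).round(2),np.degrees(r.x[3:]).round(2),f(r.x,c).reshape(-1,2).round(1).tolist())
E
```

```text
('top',) [-1.72  3.02 10.52] [-0.66  0.54] [[0.6, 0.9], [0.4, 0.3], [0.4, -0.7], [-0.0, -1.2], [-0.7, -0.3], [-0.7, 1.0]]
('scene',) [8.5  2.71 9.07] [  0.16 -14.15] [[7.3, 0.4], [-2.4, 0.8], [-2.1, 0.2], [-0.9, -0.5], [-2.1, -0.4]]
('top', 'scene') [-4.57  3.12 10.33] [-1.62 -4.48] [[3.3, -0.4], [-0.1, -2.0], [2.2, -1.6], [0.0, -2.6], [1.2, -1.1], [-0.5, -0.3], [11.3, 0.6], [-0.5, 1.1], [0.2, 0.4], [0.3, -0.2], [-0.8, 0.1]]
```

```bash
sed -i 's/^G=.*/G=np.array([-.0020,0,.0105])/; s/^NEST=.*/NEST=np.array([.5367,-.1348,.07]); NYAW=-1.728/' h.py; sed -i 's/; NYAW=-1.728; NYAW=-1.728/; NYAW=-1.728/' h.py
python3 - <<'E'
from h import *
p,R=cur(); Rb=R@np.diag([-1,1,-1.])
S=(orig([(460,142),(270,172),(390,150),(384,80)],6,268,190),[(-62,-50,4),(-42,28,8),(-42,-28,8),(-42,-28,38)])
def f(q): return (proj("scene",p+[.0022,.0004,0]+(np.array(S[1])/1000-np.r_[q,.0105])@Rb.T)-S[0]).ravel()
r=least_squares(f,[0,0]); print(r.x*1000,r.fun.round(1))
print(tip_now()); a=np.radians(29)
p1,R1=tip_target(.040,0,.003,a); p,R=rows(p,R,p1,R1,3,255)
p1,R1=tip_target(.0605,0,.003,a); rows(p,R,p1,R1,4,255)
E
```

```text
[ 6.20873604 -3.52899589] [-0.2  0.6  0.8  0.3  0.3 -0.4 -0.9 -0.2]
(array([0.0391, 0.0007, 0.0436]), array([ 0.3 , 28.95,  0.27]))
[{"tx": -0.68, "ty": -0.02, "tz": 1.17, "rx": 0.04, "ry": 0.02, "rz": 0.09, "hand": 255}, {"tx": -0.68, "ty": -0.02, "tz": 1.17, "rx": 0.04, "ry": 0.01, "rz": 0.09, "hand": 255}, {"tx": -0.68, "ty": -0.01, "tz": 1.16, "rx": 0.04, "ry": 0.02, "rz": 0.09, "hand": 255}]
[{"tx": -0.45, "ty": -0.0, "tz": -0.25, "rx": 0.0, "ry": -0.0, "rz": -0.0, "hand": 255}, {"tx": -0.45, "ty": -0.0, "tz": -0.24, "rx": 0.0, "ry": -0.0, "rz": -0.0, "hand": 255}, {"tx": -0.45, "ty": -0.0, "tz": -0.25, "rx": 0.0, "ry": -0.0, "rz": -0.0, "hand": 255}, {"tx": -0.45, "ty": -0.0, "tz": -0.25, "rx": 0.0, "ry": -0.0, "rz": -0.0, "hand": 255}]
```

```bash
python3 - <<'E'
from h import *
p,R=cur(); Rb=R@np.diag([-1,1,-1.])
for gy in(0,.003):
  M=[(-62,50,0),(-62,50,8),(-62,-50,0),(-62,-50,8),(38,50,0),(62,40,0),(-42,28,8),(-42,28,38),(-42,-28,8),(-42,-28,38),(36,28,38)]
  X=p+[.0022,.0004,0]+(np.array(M)/1000-[-.002,gy,.0105])@Rb.T
  u=(proj("scene",X)-[268,190]+.5)*6-.5
  print(gy,[(m,tuple(v)) for m,v in zip(M,u.round(0).astype(int).tolist())])
  X=p+[-.0018,-.0002,0]+(np.array(M)/1000-[-.002,gy,.0105])@Rb.T
  u=(proj("top",X)-[308,222]+.5)*7-.5
  print("top",[(m,tuple(v)) for m,v in zip(M,u.round(0).astype(int).tolist())])
E
```

```text
0 [((-62, 50, 0), (250, 201)), ((-62, 50, 8), (246, 182)), ((-62, -50, 0), (460, 153)), ((-62, -50, 8), (456, 135)), ((38, 50, 0), (163, 204)), ((62, 40, 0), (164, 200)), ((-42, 28, 8), (275, 173)), ((-42, 28, 38), (261, 103)), ((-42, -28, 8), (391, 146)), ((-42, -28, 38), (378, 78)), ((36, 28, 38), (193, 110))]
top [((-62, 50, 0), (289, 68)), ((-62, 50, 8), (301, 66)), ((-62, -50, 0), (249, 354)), ((-62, -50, 8), (260, 353)), ((38, 50, 0), (528, 127)), ((62, 40, 0), (580, 168)), ((-42, 28, 8), (341, 141)), ((-42, 28, 38), (387, 134)), ((-42, -28, 8), (319, 300)), ((-42, -28, 38), (365, 297)), ((36, 28, 38), (576, 179))]
0.003 [((-62, 50, 0), (256, 199)), ((-62, 50, 8), (252, 181)), ((-62, -50, 0), (466, 152)), ((-62, -50, 8), (462, 134)), ((38, 50, 0), (169, 202)), ((62, 40, 0), (170, 198)), ((-42, 28, 8), (281, 171)), ((-42, 28, 38), (267, 102)), ((-42, -28, 8), (397, 145)), ((-42, -28, 38), (384, 77)), ((36, 28, 38), (199, 108))]
top [((-62, 50, 0), (288, 77)), ((-62, 50, 8), (299, 75)), ((-62, -50, 0), (247, 363)), ((-62, -50, 8), (259, 362)), ((38, 50, 0), (527, 135)), ((62, 40, 0), (579, 176)), ((-42, 28, 8), (340, 149)), ((-42, 28, 38), (386, 142)), ((-42, -28, 8), (318, 309)), ((-42, -28, 38), (364, 305)), ((36, 28, 38), (575, 188))]
```

Emit:
apply_moves --motion '[{"tx": -0.68,"ty": -0.03,"tz": 1.17,"rx": 0.04,"ry": 0,"rz": 0.09,"hand": 255},{"tx": -0.68,"ty": -0.03,"tz": 1.17,"rx": 0.04,"ry": 0,"rz": 0.09,"hand": 255},{"tx": -0.68,"ty": -0.03,"tz": 1.17,"rx": 0.04,"ry": 0,"rz": 0.09,"hand": 255},{"tx": 0,"ty": 0,"tz": 0,"rx": 0,"ry": 0,"rz": 0,"hand": 255},{"tx": 0,"ty": 0,"tz": 0,"rx": 0,"ry": 0,"rz": 0,"hand": 255},{"tx": 0,"ty": 0,"tz": 0,"rx": 0,"ry": 0,"rz": 0,"hand": 255}]'

```text
time: 6.37
eef_pos: [0.536, -0.1236, 0.1105]
tcp_rot: [[0.139, 0.988, 0.073], [0.863, -0.157, 0.48], [0.485, -0.004, -0.874]]
force: [-0.0, 1.1, -2.7]
finger_gap: 0.64
grip_force: 66.6
```

```bash
python3 - <<'E'
from h import *
print(tip_now(),observe()["force"])
p,R=cur(); p1,R1=tip_target(.0605,0,.002,np.radians(29)); rows(p,R,p1,R1,5,255)
E
```

```text
(array([ 0.0399, -0.0026,  0.0003]), array([-0.17, 29.04, -0.27])) [-0.03204762  1.11746063 -2.66240467]
[{"tx": -0.34, "ty": 0.05, "tz": -0.23, "rx": -0.04, "ry": -0.01, "rz": -0.03, "hand": 255}, {"tx": -0.35, "ty": 0.05, "tz": -0.23, "rx": -0.03, "ry": -0.0, "rz": -0.03, "hand": 255}, {"tx": -0.34, "ty": 0.05, "tz": -0.23, "rx": -0.04, "ry": -0.01, "rz": -0.03, "hand": 255}, {"tx": -0.35, "ty": 0.04, "tz": -0.23, "rx": -0.04, "ry": -0.01, "rz": -0.03, "hand": 255}, {"tx": -0.34, "ty": 0.05, "tz": -0.23, "rx": -0.03, "ry": -0.01, "rz": -0.03, "hand": 255}]
```

Emit:
apply_moves --motion '[{"tx": 0,"ty": 0.18,"tz": -0.2,"rx": -0.1,"ry": 0,"rz": -0.1,"hand": 255},{"tx": -0.4,"ty": 0,"tz": -0.2,"rx": 0,"ry": 0,"rz": 0,"hand": 255},{"tx": -0.4,"ty": 0,"tz": -0.22,"rx": 0,"ry": 0,"rz": 0,"hand": 255},{"tx": -0.4,"ty": 0,"tz": -0.22,"rx": 0,"ry": 0,"rz": 0,"hand": 255},{"tx": -0.4,"ty": 0,"tz": -0.22,"rx": 0,"ry": 0,"rz": 0,"hand": 255},{"tx": 0,"ty": 0,"tz": 0,"rx": 0,"ry": 0,"rz": 0,"hand": 255},{"tx": 0,"ty": 0,"tz": 0,"rx": 0,"ry": 0,"rz": 0,"hand": 255}]'

```text
time: 6.95
eef_pos: [0.5352, -0.1432, 0.1125]
tcp_rot: [[0.138, 0.988, 0.076], [0.863, -0.157, 0.479], [0.485, -0.0, -0.874]]
force: [0.2, 0.0, -3.9]
finger_gap: 0.647
grip_force: 66.5
```

```bash
python3 - <<'E'
from h import *
print(tip_now(),observe()["force"])
p,R=cur(); p1,R1=tip_target(.062,0,.001,np.radians(29)); rows(p,R,p1,R1,1,255)
E
```

```text
(array([ 0.0594, -0.0002,  0.0023]), array([-0.06, 29.04, -0.03])) [ 0.1527972   0.02550262 -3.87483364]
[{"tx": -0.29, "ty": 0.02, "tz": -0.01, "rx": 0.0, "ry": -0.04, "rz": -0.05, "hand": 255}]
```

Emit:
apply_moves --motion '[{"tx": -0.14,"ty": 0,"tz": 0.04,"rx": 0,"ry": 0,"rz": 0,"hand": 255},{"tx": 0,"ty": 0,"tz": 0,"rx": 0,"ry": 0,"rz": 0,"hand": 255},{"tx": -0.11,"ty": 0,"tz": -0.02,"rx": 0,"ry": 0,"rz": 0,"hand": 255},{"tx": 0,"ty": 0,"tz": 0,"rx": 0,"ry": 0,"rz": 0,"hand": 255},{"tx": 0,"ty": 0,"tz": 0,"rx": 0,"ry": 0,"rz": 0,"hand": 255}]'

```text
time: 7.37
eef_pos: [0.5349, -0.1447, 0.1111]
tcp_rot: [[0.137, 0.988, 0.076], [0.863, -0.157, 0.479], [0.485, -0.0, -0.874]]
force: [0.3, 0.4, -3.6]
finger_gap: 0.645
grip_force: 66.5
```

```bash
python3 - <<'E'
from h import *
print(tip_now(),observe()["force"])
E
```

```text
(array([ 0.0609, -0.0003,  0.0008]), array([-1.000e-02,  2.904e+01, -3.000e-02])) [ 0.25440788  0.42028452 -3.57338492]
```

Still no contact. I'll probe a little further in and down.

Emit:
apply_moves --motion '[{"tx": -0.14,"ty": 0,"tz": 0.03,"rx": 0,"ry": 0,"rz": 0,"hand": 255},{"tx": 0,"ty": 0,"tz": 0,"rx": 0,"ry": 0,"rz": 0,"hand": 255},{"tx": -0.14,"ty": 0,"tz": 0.03,"rx": 0,"ry": 0,"rz": 0,"hand": 255},{"tx": 0,"ty": 0,"tz": 0,"rx": 0,"ry": 0,"rz": 0,"hand": 255},{"tx": 0,"ty": 0,"tz": 0,"rx": 0,"ry": 0,"rz": 0,"hand": 255}]'

```text
time: 7.78
eef_pos: [0.5347, -0.1463, 0.1094]
tcp_rot: [[0.137, 0.988, 0.076], [0.863, -0.157, 0.481], [0.487, -0.001, -0.874]]
force: [0.5, 3.4, -2.7]
finger_gap: 0.644
grip_force: 66.4
```

```bash
python3 - <<'E'
from h import *
print(tip_now(),observe()["force"])
E
```

```text
(array([ 0.0625, -0.0002, -0.0009]), array([-2.000e-02,  2.913e+01, -3.000e-02])) [ 0.52915746  3.43867978 -2.6551351 ]
```

```bash
python3 - <<'E'
from h import *
p,R=cur()
for k,d in enumerate((25,21,17,13,9,5)):
    p1,R1=tip_target(.0622,0,.0003,np.radians(d)); p,R=rows(p,R,p1,R1,1,255)
E
```

```text
[{"tx": 0.14, "ty": 0.02, "tz": 0.37, "rx": -0.03, "ry": -4.13, "rz": -0.02, "hand": 255}]
[{"tx": 0.06, "ty": -0.0, "tz": 0.45, "rx": 0.0, "ry": -4.0, "rz": 0.0, "hand": 255}]
[{"tx": 0.06, "ty": -0.0, "tz": 0.45, "rx": 0.0, "ry": -4.0, "rz": 0.0, "hand": 255}]
[{"tx": 0.06, "ty": -0.0, "tz": 0.45, "rx": 0.0, "ry": -4.0, "rz": 0.0, "hand": 255}]
[{"tx": 0.05, "ty": -0.0, "tz": 0.45, "rx": 0.0, "ry": -4.0, "rz": 0.0, "hand": 255}]
[{"tx": 0.06, "ty": -0.0, "tz": 0.45, "rx": 0.01, "ry": -4.0, "rz": 0.0, "hand": 255}]
```

Emit:
apply_moves --motion '[{"tx": 0.1,"ty": 0.02,"tz": 0.17,"rx": 0,"ry": -2.1,"rz": 0,"hand": 255},{"tx": 0.04,"ty": 0,"tz": 0.2,"rx": 0,"ry": -2,"rz": 0,"hand": 255},{"tx": 0.03,"ty": 0,"tz": 0.22,"rx": 0,"ry": -2,"rz": 0,"hand": 255},{"tx": 0.03,"ty": 0,"tz": 0.23,"rx": 0,"ry": -2,"rz": 0,"hand": 255},{"tx": 0.03,"ty": 0,"tz": 0.22,"rx": 0,"ry": -2,"rz": 0,"hand": 255},{"tx": 0.03,"ty": 0,"tz": 0.23,"rx": 0,"ry": -2,"rz": 0,"hand": 255},{"tx": 0,"ty": 0,"tz": 0,"rx": 0,"ry": 0,"rz": 0,"hand": 255},{"tx": 0,"ty": 0,"tz": 0,"rx": 0,"ry": 0,"rz": 0,"hand": 255}]'

```text
time: 8.45
eef_pos: [0.5358, -0.1395, 0.0987]
tcp_rot: [[0.149, 0.988, 0.045], [0.945, -0.156, 0.288], [0.291, -0.0, -0.957]]
force: [0.8, -0.2, -4.0]
finger_gap: 0.645
grip_force: 66.4
```

```bash
python3 - <<'E'
from h import *
print(tip_now(),observe()["force"],observe()["ft_torque"])
p,R=cur()
for k,d in enumerate((13,9,5)):
    p1,R1=tip_target(.0625,0,.0005,np.radians(d)); p,R=rows(p,R,p1,R1,1,255)
E
```

```text
(array([ 0.0629, -0.0001,  0.    ]), array([ 0.04, 16.94, -0.02])) [ 0.83939176 -0.19015649 -3.96393888] [-0.34520507  0.05817641 -0.01226131]
[{"tx": 0.11, "ty": 0.01, "tz": 0.41, "rx": -0.03, "ry": -3.94, "rz": 0.04, "hand": 255}]
[{"tx": 0.06, "ty": 0.0, "tz": 0.45, "rx": -0.0, "ry": -4.0, "rz": 0.0, "hand": 255}]
[{"tx": 0.05, "ty": 0.0, "tz": 0.45, "rx": -0.0, "ry": -4.0, "rz": 0.0, "hand": 255}]
```

Emit:
apply_moves --motion '[{"tx": 0.05,"ty": 0,"tz": 0.21,"rx": 0,"ry": -2,"rz": 0,"hand": 255},{"tx": 0.04,"ty": 0,"tz": 0.22,"rx": 0,"ry": -2,"rz": 0,"hand": 255},{"tx": 0.03,"ty": 0,"tz": 0.22,"rx": 0,"ry": -2,"rz": 0,"hand": 255},{"tx": 0.03,"ty": 0,"tz": 0.22,"rx": 0,"ry": -2,"rz": 0,"hand": 255},{"tx": 0.03,"ty": 0,"tz": 0.22,"rx": 0,"ry": -2,"rz": 0,"hand": 255},{"tx": 0.03,"ty": 0,"tz": 0.22,"rx": 0,"ry": -2,"rz": 0,"hand": 255},{"tx": 0,"ty": 0,"tz": 0,"rx": 0,"ry": 0,"rz": 0,"hand": 255},{"tx": 0,"ty": 0,"tz": 0,"rx": 0,"ry": 0,"rz": 0,"hand": 255}]'

```text
time: 9.12
eef_pos: [0.5365, -0.1349, 0.0863]
tcp_rot: [[0.156, 0.988, 0.013], [0.984, -0.156, 0.086], [0.087, -0.001, -0.996]]
force: [-0.1, 0.1, -3.5]
finger_gap: 0.643
grip_force: 66.4
```

```bash
python3 - <<'E'
from h import *
print(tip_now(),observe()["force"],observe()["ft_torque"])
p,R=cur()
for k,d in enumerate((2.5,0)):
    p1,R1=tip_target(.0625,0,.0003,np.radians(d)); p,R=rows(p,R,p1,R1,1,255)
E
```

```text
(array([ 0.063 , -0.0002,  0.0002]), array([ 0.01,  5.  , -0.06])) [-0.07163508  0.13519976 -3.51005914] [-0.12824315  0.03079407 -0.01054169]
[{"tx": 0.09, "ty": 0.02, "tz": 0.28, "rx": -0.06, "ry": -2.5, "rz": 0.01, "hand": 255}]
[{"tx": 0.04, "ty": -0.0, "tz": 0.28, "rx": 0.0, "ry": -2.5, "rz": -0.0, "hand": 255}]
```

Emit:
apply_moves --motion '[{"tx": 0.05,"ty": 0,"tz": 0.14,"rx": 0,"ry": -1.25,"rz": 0,"hand": 255},{"tx": 0.03,"ty": 0,"tz": 0.14,"rx": 0,"ry": -1.25,"rz": 0,"hand": 255},{"tx": 0.02,"ty": 0,"tz": 0.14,"rx": 0,"ry": -1.25,"rz": 0,"hand": 255},{"tx": 0.02,"ty": 0,"tz": 0.14,"rx": 0,"ry": -1.25,"rz": 0,"hand": 255},{"tx": 0,"ty": 0,"tz": 0,"rx": 0,"ry": 0,"rz": 0,"hand": 255},{"tx": 0,"ty": 0,"tz": 0,"rx": 0,"ry": 0,"rz": 0,"hand": 255}]'

```text
time: 9.62
eef_pos: [0.5375, -0.1334, 0.0816]
tcp_rot: [[0.156, 0.988, 0.001], [0.988, -0.156, -0.002], [-0.002, 0.001, -1.0]]
force: [-0.4, -1.6, 0.8]
finger_gap: 0.642
grip_force: 66.9
```

```bash
python3 - <<'E'
from h import *
print(tip_now(),observe()["force"],observe()["ft_torque"])
E
```

```text
(array([0.0625, 0.0006, 0.0012]), array([ 0.04, -0.11,  0.05])) [-0.35756599 -1.59339583  0.8140482 ] [0.06946151 0.1262252  0.01666585]
```

Emit:
apply_moves --motion '[{"tx": 0,"ty": 0,"tz": 0.15,"rx": 0,"ry": 0,"rz": 0,"hand": 255},{"tx": 0,"ty": 0,"tz": 0.15,"rx": 0,"ry": 0,"rz": 0,"hand": 255},{"tx": 0,"ty": 0,"tz": 0,"rx": 0,"ry": 0,"rz": 0,"hand": 255},{"tx": 0,"ty": 0,"tz": 0,"rx": 0,"ry": 0,"rz": 0,"hand": 255}]'

```text
time: 9.95
eef_pos: [0.5375, -0.134, 0.0803]
tcp_rot: [[0.156, 0.988, 0.0], [0.988, -0.156, -0.002], [-0.002, 0.0, -1.0]]
force: [-5.8, -1.5, 10.7]
finger_gap: 0.646
grip_force: 68.2
```

```bash
python3 - <<'E'
from h import *
print(tip_now(),observe()["force"],observe()["ft_torque"])
E
```

```text
(array([ 0.0631,  0.0007, -0.0001]), array([ 0.01, -0.09,  0.03])) [-5.8469037  -1.48689702 10.67953363] [0.4883613  0.90877761 0.27993282]
```

Emit:
apply_moves --motion '[{"tx": 0,"ty": -0.1,"tz": 0.05,"rx": 0,"ry": 0,"rz": 0,"hand": 255},{"tx": 0,"ty": 0,"tz": 0,"rx": 0,"ry": 0,"rz": 0,"hand": 255},{"tx": 0,"ty": 0,"tz": 0,"rx": 0,"ry": 0,"rz": 0,"hand": 255},{"tx": 0,"ty": 0,"tz": 0,"rx": 0,"ry": 0,"rz": 0,"hand": 255}]'

```text
time: 10.28
eef_pos: [0.5375, -0.134, 0.0804]
tcp_rot: [[0.157, 0.988, 0.002], [0.988, -0.157, -0.002], [-0.002, 0.003, -1.0]]
force: [-2.0, -1.6, 10.4]
finger_gap: 0.641
grip_force: 68.3
```

```bash
python3 - <<'E'
from h import *
print(tip_now(),observe()["force"],observe()["ft_torque"])
E
```

```text
(array([ 0.0631,  0.0007, -0.    ]), array([-0.01, -0.09,  0.15])) [-2.02899872 -1.60163953 10.40920378] [0.5250788  0.86821812 0.27759853]
```

Emit:
apply_moves --motion '[{"tx": 0,"ty": 0,"tz": -0.2,"rx": 0,"ry": 0,"rz": 0,"hand": 255},{"tx": 0,"ty": 0,"tz": 0,"rx": 0,"ry": 0,"rz": 0,"hand": 60},{"tx": 0,"ty": 0,"tz": 0,"rx": 0,"ry": 0,"rz": 0,"hand": 20},{"tx": 0,"ty": 0,"tz": 0,"rx": 0,"ry": 0,"rz": 0,"hand": 20},{"tx": 0,"ty": 0,"tz": 0,"rx": 0,"ry": 0,"rz": 0,"hand": 20},{"tx": 0,"ty": 0,"tz": 0,"rx": 0,"ry": 0,"rz": 0,"hand": 20}]'

```text
time: 10.78
eef_pos: [0.5357, -0.1332, 0.079]
tcp_rot: [[0.157, 0.988, -0.001], [0.988, -0.157, -0.001], [-0.001, -0.001, -1.0]]
force: [-0.3, -0.4, 0.1]
finger_gap: 0.921
grip_force: 0.0
```

Emit:
apply_moves --motion '[{"tx": 0,"ty": 0,"tz": -1,"rx": 0,"ry": 0,"rz": 0,"hand": 20},{"tx": 0,"ty": 0,"tz": -2,"rx": 0,"ry": 0,"rz": 0,"hand": 20},{"tx": 0,"ty": 0,"tz": -2.5,"rx": 0,"ry": 0,"rz": 0,"hand": 20},{"tx": 0,"ty": 0,"tz": -2.5,"rx": 0,"ry": 0,"rz": 0,"hand": 255},{"tx": 0,"ty": 0,"tz": -2.5,"rx": 0,"ry": 0,"rz": 0,"hand": 255},{"tx": 0,"ty": 0,"tz": -2,"rx": 0,"ry": 0,"rz": 0,"hand": 255},{"tx": 0,"ty": 0,"tz": -2,"rx": 0,"ry": 0,"rz": 0,"hand": 255},{"tx": 0,"ty": 0,"tz": 0,"rx": 0,"ry": 0,"rz": 0,"hand": 255},{"tx": 0,"ty": 0,"tz": 0,"rx": 0,"ry": 0,"rz": 0,"hand": 255}]'

```text
time: 11.53
eef_pos: [0.5368, -0.1335, 0.2264]
tcp_rot: [[0.157, 0.988, 0.003], [0.988, -0.157, -0.002], [-0.002, 0.003, -1.0]]
force: [0.4, -0.4, -1.7]
finger_gap: 0.065
grip_force: 0.0
```

```bash
python3 - <<'E'
from h import *
print(cur()[0],observe()["force"],observe()["time"])
t=get_image("top"); s=get_image("scene"); cv2.imwrite("pics/t2.png",t); cv2.imwrite("pics/s2.png",s)
def crop(im,x,y,w,h,k): return cv2.resize(im[y:y+h,x:x+w],None,fx=k,fy=k,interpolation=cv2.INTER_CUBIC)
cv2.imwrite("pics/c6.png",np.hstack([crop(s,268,200,100,100,4),crop(t,308,215,100,100,4)]))
E
```

```text
[ 0.53678464 -0.13345422  0.2263889 ] [ 0.37621089 -0.40447213 -1.72564697] 11.5333
```

View pics/c6.png

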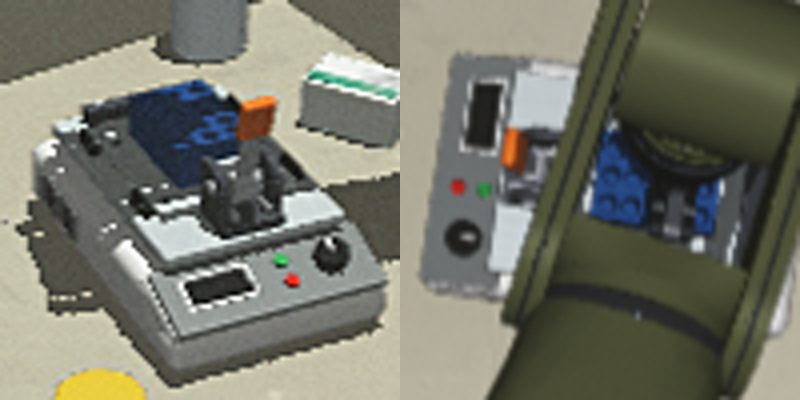

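The crop shows the block lying flat in the nest between the guides (scene half, about (190,140)), with the lever still upright at (257,118). Next I plan the lever push.

```bash
cat >>h.py <<'E'
Rt=Rz(NYAW)@np.diag([-1,1,-1.])
def at(x,y,z): return NEST+Rz(NYAW)@np.array([x,y,z]),Rt
def push(th,r=.052,over=0):
    f=.14+th; x=-.082-r*np.sin(f)+(.0045-over)*np.cos(f)+.011; z=.031+r*np.cos(f)+(.0045-over)*np.sin(f); return at(x,0,z)
def nowN(): return (Rz(NYAW).T@(cur()[0]-NEST)).round(4)
E
python3 - <<'E'
from h import *
print(nowN()); p,R=cur()
for (q,n) in ((at(-.06,0,.15),2),(at(-.06,0,.086),3),):
    p,R=rows(p,R,*q,n,255)
for th in np.arange(.1,1.55,.15):
    p,R=rows(p,R,*push(th,over=.002),1,255)
E
```

```text
[-0.0016 -0.0016  0.1533]
[{"tx": 2.92, "ty": 0.08, "tz": 0.16, "rx": -0.06, "ry": 0.02, "rz": -0.0, "hand": 255}, {"tx": 2.92, "ty": 0.08, "tz": 0.16, "rx": -0.06, "ry": 0.03, "rz": -0.0, "hand": 255}]
[{"tx": 0.0, "ty": -0.0, "tz": 2.13, "rx": 0.0, "ry": -0.0, "rz": -0.0, "hand": 255}, {"tx": 0.0, "ty": -0.0, "tz": 2.14, "rx": 0.0, "ry": -0.0, "rz": -0.0, "hand": 255}, {"tx": 0.0, "ty": -0.0, "tz": 2.13, "rx": 0.0, "ry": -0.0, "rz": -0.0, "hand": 255}]
[{"tx": 2.09, "ty": -0.0, "tz": 0.39, "rx": 0.0, "ry": -0.0, "rz": -0.0, "hand": 255}]
[{"tx": 0.76, "ty": -0.0, "tz": 0.21, "rx": 0.0, "ry": -0.0, "rz": -0.0, "hand": 255}]
[{"tx": 0.71, "ty": -0.0, "tz": 0.32, "rx": 0.0, "ry": -0.0, "rz": -0.0, "hand": 255}]
[{"tx": 0.66, "ty": -0.0, "tz": 0.42, "rx": 0.0, "ry": -0.0, "rz": -0.0, "hand": 255}]
[{"tx": 0.59, "ty": -0.0, "tz": 0.51, "rx": 0.0, "ry": -0.0, "rz": -0.0, "hand": 255}]
[{"tx": 0.5, "ty": -0.0, "tz": 0.59, "rx": 0.0, "ry": -0.0, "rz": -0.0, "hand": 255}]
[{"tx": 0.41, "ty": -0.0, "tz": 0.67, "rx": 0.0, "ry": -0.0, "rz": -0.0, "hand": 255}]
[{"tx": 0.31, "ty": -0.0, "tz": 0.71, "rx": 0.0, "ry": -0.0, "rz": -0.0, "hand": 255}]
[{"tx": 0.19, "ty": -0.0, "tz": 0.76, "rx": 0.0, "ry": -0.0, "rz": -0.0, "hand": 255}]
[{"tx": 0.08, "ty": -0.0, "tz": 0.77, "rx": 0.0, "ry": -0.0, "rz": -0.0, "hand": 255}]
```

Emit:
apply_moves --motion '[{"tx": 2.9,"ty": 0.08,"tz": 0.16,"rx": 0,"ry": 0,"rz": 0,"hand": 255},{"tx": 2.9,"ty": 0.08,"tz": 0.16,"rx": 0,"ry": 0,"rz": 0,"hand": 255},{"tx": 0,"ty": 0,"tz": 0,"rx": 0,"ry": 0,"rz": 0,"hand": 255},{"tx": 0,"ty": 0,"tz": 2.1,"rx": 0,"ry": 0,"rz": 0,"hand": 255},{"tx": 0,"ty": 0,"tz": 2.1,"rx": 0,"ry": 0,"rz": 0,"hand": 255},{"tx": 0,"ty": 0,"tz": 2.1,"rx": 0,"ry": 0,"rz": 0,"hand": 255},{"tx": 0.7,"ty": 0,"tz": 0.1,"rx": 0,"ry": 0,"rz": 0,"hand": 255},{"tx": 0.7,"ty": 0,"tz": 0.15,"rx": 0,"ry": 0,"rz": 0,"hand": 255},{"tx": 0.7,"ty": 0,"tz": 0.15,"rx": 0,"ry": 0,"rz": 0,"hand": 255},{"tx": 0,"ty": 0,"tz": 0,"rx": 0,"ry": 0,"rz": 0,"hand": 255}]'

```text
time: 12.47
eef_pos: [0.5505, -0.0545, 0.1549]
tcp_rot: [[0.155, 0.988, 0.0], [0.988, -0.155, -0.001], [-0.001, 0.001, -1.0]]
force: [-0.2, -0.1, 0.8]
finger_gap: -0.005
grip_force: 0.0
```

Emit:
apply_moves --motion '[{"tx": 0.38,"ty": 0,"tz": 0.1,"rx": 0,"ry": 0,"rz": 0,"hand": 255},{"tx": 0.38,"ty": 0,"tz": 0.1,"rx": 0,"ry": 0,"rz": 0,"hand": 255},{"tx": 0.36,"ty": 0,"tz": 0.16,"rx": 0,"ry": 0,"rz": 0,"hand": 255},{"tx": 0.36,"ty": 0,"tz": 0.16,"rx": 0,"ry": 0,"rz": 0,"hand": 255},{"tx": 0.33,"ty": 0,"tz": 0.21,"rx": 0,"ry": 0,"rz": 0,"hand": 255},{"tx": 0.33,"ty": 0,"tz": 0.21,"rx": 0,"ry": 0,"rz": 0,"hand": 255},{"tx": 0,"ty": 0,"tz": 0,"rx": 0,"ry": 0,"rz": 0,"hand": 255}]'

```text
time: 13.05
eef_pos: [0.5535, -0.0337, 0.1445]
tcp_rot: [[0.156, 0.988, -0.0], [0.988, -0.156, -0.001], [-0.001, -0.0, -1.0]]
force: [0.6, -0.7, 0.6]
finger_gap: 0.003
grip_force: 0.2
```

```bash
python3 - <<'E'
from h import *
print(nowN(),observe()["force"]); p,R=cur()
for th in np.arange(.55,1.55,.15):
    print((Rz(NYAW).T@(push(th,over=.002)[0]-NEST)).round(4))
E
```

```text
[-0.1025  0.0007  0.0745] [ 0.58058    -0.68647556  0.63832593]
[-0.1022  0.      0.0727]
[-0.1081  0.      0.0676]
[-0.1131  0.      0.0616]
[-0.1172 -0.      0.055 ]
[-0.1203 -0.      0.0478]
[-0.1222 -0.      0.0403]
[-0.123  -0.      0.0325]
```

Emit:
apply_moves --motion '[{"tx": 0.3,"ty": -0.05,"tz": 0.3,"rx": 0,"ry": 0,"rz": 0,"hand": 255},{"tx": 0.3,"ty": 0,"tz": 0.35,"rx": 0,"ry": 0,"rz": 0,"hand": 255},{"tx": 0.25,"ty": 0,"tz": 0.3,"rx": 0,"ry": 0,"rz": 0,"hand": 255},{"tx": 0.25,"ty": 0,"tz": 0.3,"rx": 0,"ry": 0,"rz": 0,"hand": 255},{"tx": 0.2,"ty": 0,"tz": 0.33,"rx": 0,"ry": 0,"rz": 0,"hand": 255},{"tx": 0.2,"ty": 0,"tz": 0.33,"rx": 0,"ry": 0,"rz": 0,"hand": 255},{"tx": 0,"ty": 0,"tz": 0,"rx": 0,"ry": 0,"rz": 0,"hand": 255}]'

```text
time: 13.63
eef_pos: [0.5546, -0.019, 0.1244]
tcp_rot: [[0.156, 0.988, -0.002], [0.988, -0.156, -0.001], [-0.001, -0.002, -1.0]]
force: [-0.1, 0.2, 0.5]
finger_gap: 0.004
grip_force: 0.2
```

```bash
python3 - <<'E'
from h import *
print(nowN(),observe()["force"])
s=get_image("scene"); cv2.imwrite("pics/c7.png",cv2.resize(s[190:290,268:388],None,fx=5,fy=5,interpolation=cv2.INTER_CUBIC))
E
```

```text
[-0.1171 -0.0004  0.0544] [-0.13170574  0.18984802  0.53832224]
```

View pics/c7.png

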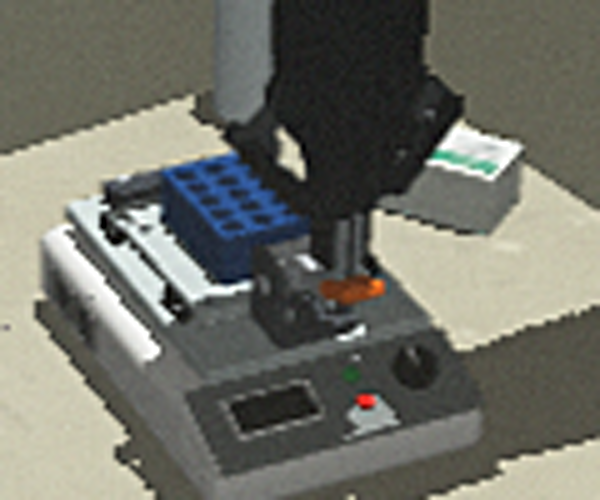

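The lever's paddle, at (350,290), is tipping outward ahead of the fingers and is nearly level. The block sits flat. I'll press it down to its stop.

Emit:
apply_moves --motion '[{"tx": 0.25,"ty": 0,"tz": 0.35,"rx": 0,"ry": 0,"rz": 0,"hand": 255},{"tx": 0.25,"ty": 0,"tz": 0.35,"rx": 0,"ry": 0,"rz": 0,"hand": 255},{"tx": 0.2,"ty": 0,"tz": 0.35,"rx": 0,"ry": 0,"rz": 0,"hand": 255},{"tx": 0.1,"ty": 0,"tz": 0.35,"rx": 0,"ry": 0,"rz": 0,"hand": 255},{"tx": 0,"ty": 0,"tz": 0.35,"rx": 0,"ry": 0,"rz": 0,"hand": 255},{"tx": 0,"ty": 0,"tz": 0.3,"rx": 0,"ry": 0,"rz": 0,"hand": 255},{"tx": 0,"ty": 0,"tz": 0,"rx": 0,"ry": 0,"rz": 0,"hand": 255},{"tx": 0,"ty": 0,"tz": 0,"rx": 0,"ry": 0,"rz": 0,"hand": 255}]'

```text
time: 14.35
eef_pos: [0.5559, -0.0115, 0.1044]
tcp_rot: [[0.156, 0.988, -0.002], [0.988, -0.156, -0.001], [-0.001, -0.001, -1.0]]
force: [0.5, -0.1, -0.3]
finger_gap: -0.002
grip_force: 0.0
```

```bash
python3 - <<'E'
from h import *
print(nowN(),observe()["force"])
E
```

```text
[-0.1248 -0.0003  0.0344] [ 0.53070833 -0.1412176  -0.33617481]
```

Emit:
apply_moves --motion '[{"tx": 0.3,"ty": 0,"tz": 0.2,"rx": 0,"ry": 0,"rz": 0,"hand": 255},{"tx": 0.3,"ty": 0,"tz": 0.2,"rx": 0,"ry": 0,"rz": 0,"hand": 255},{"tx": 0,"ty": 0,"tz": 0.2,"rx": 0,"ry": 0,"rz": 0,"hand": 255},{"tx": 0,"ty": 0,"tz": 0.2,"rx": 0,"ry": 0,"rz": 0,"hand": 255},{"tx": 0,"ty": 0,"tz": 0,"rx": 0,"ry": 0,"rz": 0,"hand": 255},{"tx": 0,"ty": 0,"tz": 0,"rx": 0,"ry": 0,"rz": 0,"hand": 255}]'

```text
time: 14.85
eef_pos: [0.5582, -0.0067, 0.1018]
tcp_rot: [[0.156, 0.988, -0.0], [0.988, -0.156, -0.004], [-0.004, 0.001, -1.0]]
force: [-10.6, -3.2, 22.5]
finger_gap: -0.001
grip_force: 11.2
```

```bash
python3 - <<'E'
from h import *
print(nowN(),observe()["force"])
E
```

```text
[-0.1299  0.0011  0.0318] [-10.59753277  -3.20855822  22.51721678]
```

Emit:
apply_moves --motion '[{"tx": 0,"ty": 0,"tz": -0.5,"rx": 0,"ry": 0,"rz": 0,"hand": 255},{"tx": 0.5,"ty": 0,"tz": -2,"rx": 0,"ry": 0,"rz": 0,"hand": 255},{"tx": 1,"ty": 0,"tz": -3,"rx": 0,"ry": 0,"rz": 0,"hand": 255},{"tx": 1,"ty": 0,"tz": -3,"rx": 0,"ry": 0,"rz": 0,"hand": 255},{"tx": 3,"ty": 0,"tz": -3,"rx": 0,"ry": 0,"rz": 0,"hand": 255},{"tx": 3,"ty": 0,"tz": 0,"rx": 0,"ry": 0,"rz": 0,"hand": 255},{"tx": 3,"ty": 0,"tz": 0,"rx": 0,"ry": 0,"rz": 0,"hand": 255},{"tx": 3,"ty": 0,"tz": 0,"rx": 0,"ry": 0,"rz": 0,"hand": 255},{"tx": 0,"ty": 0,"tz": 0,"rx": 0,"ry": 0,"rz": 0,"hand": 255},{"tx": 0,"ty": 0,"tz": 0,"rx": 0,"ry": 0,"rz": 0,"hand": 255}]'

```text
time: 15.68
eef_pos: [0.5796, 0.1385, 0.2107]
tcp_rot: [[0.154, 0.988, -0.001], [0.988, -0.154, -0.001], [-0.001, -0.001, -1.0]]
force: [-0.0, 0.4, -0.3]
finger_gap: 0.001
grip_force: 0.0
```

```bash
python3 - <<'E'
from h import *
t=get_image("top"); s=get_image("scene")
def crop(im,x,y,w,h,k): return cv2.resize(im[y:y+h,x:x+w],None,fx=k,fy=k,interpolation=cv2.INTER_CUBIC)
cv2.imwrite("pics/c8.png",np.hstack([crop(s,268,200,100,100,4),crop(t,318,222,100,100,4)])); print(cur()[0],observe()["force"])
E
```

```text
[0.57961432 0.13685125 0.21072413] [-0.01524449 -0.49597537  0.50801816]
```

View pics/c8.png

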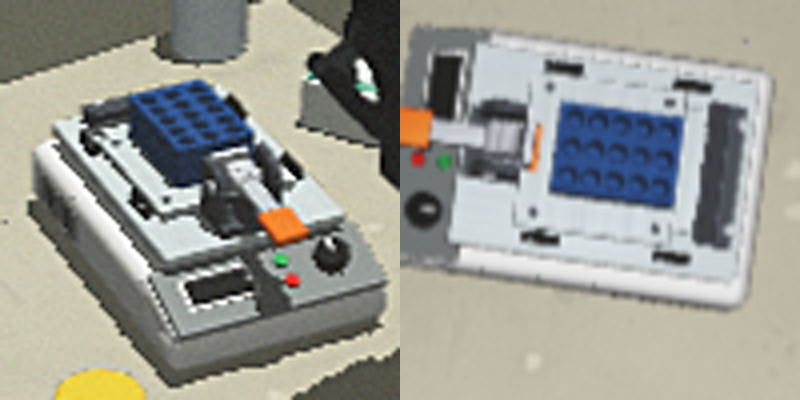

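The block is flat and square between the guides with its tongue under the lip. The lever is level, pointing outward at (285,222), the jaw is over the front edge, and the arm is clear.

```bash
python3 -c "
from workcell import *
print(close_job())"
```

```text
the job is handed in; nothing more can be done
None
```

I handed the job in at about 16 s of the 53 s allowed: the last pictures show the block flat in the nest with its tongue under the lip, the lever fully down and the jaw over the front edge, though `close_job()` gave no verdict.

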